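Heft the sugar tins and bring the fullest to the corn

ROBOT

A 7-joint arm with a two-finger parallel gripper is mounted at the origin on the work surface. World frame = base frame: x ahead of the robot, y to its left, z up, the work surface at z = 0. Lengths are in m, angles in rad, forces in N, time in s.
With the tool pointing down it reaches from about 0.4 to 0.85 m from the base axis. Payload 10.4 kg.
Tool frame: the origin (TCP) lies midway between the tips of the shut fingers; the grasp point (between the pads) lies 19 mm behind it; z points along the fingers, y is the line along which they close (so a half turn about z gives the same grasp; the last joint's range is limited). The gripper opens to 87 mm and grips with 3 to 60 N. Pads are 19 mm wide; open, the fingers measure 117 mm over their backs; the gripper's body (75 mm by 190 mm) begins 51 mm behind the grasp point.
Start: joints at [1.098, 0.332, -0.065, 1.46, 0.022, 1.35, -0.088], TCP at [0.272, -0.563, 0.223] pointing down, gripper open.
Joint ranges: [-2.6, 2.6], [-0.5, 2.12], [-1.47, 1.34], [0.16, 2.42], [-1.27, 4.41], [0.06, 2.06], [-2.6, 2.6]. Speed limits (rad/s): [2.22, 2.22, 2.79, 2.79, 3.14, 3.14, 3.14].

INTERFACE

Orientations are given as a unit quaternion [x, y, z, w].
In Python, from bench import r gives the robot as it stands.
- The arm moves only by the tool arm_command, never from a script. Its argument "moves" is one flat list of numbers, 4 for each row, row after row: the shift along the tool's x, y, z in cm, then the turn about the tool's z in degrees. A call has 1 to 12 rows; each row shifts and turns the commanded pose from where the row before left it, along the tool's axes as they then stand; what a row does not reach is not made up. A row lasts 1/12 s, in which the tool goes at most 41.7 mm and 7.16 degrees, less where a joint would pass 70% of its speed; a pose out of reach is approached as far as the arm can. A call with a gripper value outside its range is refused whole. "fingers" is the opening in per cent of the stroke, from 0 (shut) to 100 (fully open), set as the call begins (left out, the last holds). The fingers move at their own pace and stop on an object; "squeeze" is the grip in N (left out, the last holds). Time passes only in rows, so rows that do not move let the fingers close. It gives the time, the measured TCP pose, the force, the opening and the grip force at its end, in the units of the state.
- r.read_state(): the state, without advancing time (a new reading comes with each control period).
- r.camera(name): name is "side" or "top"; returns the picture (480x640x3 uint8, red, green, blue); there is no depth.
- r.camera_info(name): a dict with "fx", "fy", "cx", "cy" (pixels), "origin" and "attitude" of the camera in the world. Camera axes: x right, y up, looking along -z (the intrinsics and any distortion apply to the point x, -y, -z); pixel columns grow to the right and rows downward; lengths in m; the calibration is good to about 2 mm. A picture is of the moment at which its call begins. camera_info takes no time and is no camera call.
- r.close_job(): hands the job in; it is judged then, once.
The state is a dict: "time": time; "joint_positions": joint angles; "joint_vel": joint speeds; "joint_torque": joint torques, N m; "ee_pos": TCP position; "eef_rot": TCP orientation; "ft_force": force on the tool from outside, world axes, zero at the start; "torque": the same for the moment, N m; "width": finger opening in m; "grip_force": force on a finger pad.
Only numpy, scipy, OpenCV 4.12 (cv2) and the standard library are available. Lean on these libraries where they do the work, as an engineer would, in place of code of your own. Each camera call takes 0.05 s, during which the arm holds its last target. There are 200 camera calls.

TASK

Three look-alike closed sugar tins stand on the table: lift each one clear of the table in turn, from the robot's left to its right, to feel its weight, putting it back upright where it stood before taking the next. Then take the heaviest and hold it still and upright over the middle of the bowl that has the ear of corn in it, with its underside a hand's breadth above the rim, and finish while still holding it there. At the end the other two tins stand where they were; do not tip a tin over and leave everything else alone.

Things in the scene. Friction and masses are not known exactly. Their poses are not given: they have to be found in the camera images.
- tin_left_center (a point): Centre of the left tin, half-way up (52.5 mm above its underside); the names go by where the tins start, as the robot sees them: left is largest y. Round closed steel tin, 64 mm across, 105 mm high, axis z up, standing on the table; the three look exactly alike. Each weighs between 0.25 and 0.8 kg; which is the heaviest changes from start to start, and it outweighs the next by at least 0.2 kg. The contents shift by at most a few mm.
- tin_left: The left tin; origin at the centre of its underside.
- tin_mid_center (a point): Centre of the middle tin, half-way up (52.5 mm above its underside); the names go by where the tins start, as the robot sees them: left is largest y. Round closed steel tin, 64 mm across, 105 mm high, axis z up, standing on the table; the three look exactly alike. Each weighs between 0.25 and 0.8 kg; which is the heaviest changes from start to start, and it outweighs the next by at least 0.2 kg. The contents shift by at most a few mm.
- tin_mid: The middle tin; origin at the centre of its underside.
- tin_right_center (a point): Centre of the right tin, half-way up (52.5 mm above its underside); the names go by where the tins start, as the robot sees them: left is largest y. Round closed steel tin, 64 mm across, 105 mm high, axis z up, standing on the table; the three look exactly alike. Each weighs between 0.25 and 0.8 kg; which is the heaviest changes from start to start, and it outweighs the next by at least 0.2 kg. The contents shift by at most a few mm.
- tin_right: The right tin; origin at the centre of its underside.
- bowl_left_rim (a point): Centre of the mouth of the left white bowl (left is larger y), 70 mm above the table. Round bowl, 170 mm across at the rim, 144 mm at the foot, 70 mm high, does not move.
- bowl_left: The left white bowl; origin at the centre of its underside.
- bowl_right_rim (a point): Centre of the mouth of the right white bowl (left is larger y), 70 mm above the table. Round bowl, 170 mm across at the rim, 144 mm at the foot, 70 mm high, does not move.
- bowl_right: The right white bowl; origin at the centre of its underside.
- corn_center (a point): Middle of the ear of corn, which lies in one of the two bowls: 100 mm long along its x axis, 42 mm thick.
- lime_center (a point): Middle of the half lime, which lies cut side down in the other bowl: 52 mm across, 28 mm high.
- table: Dark grey table; its top is the work surface, z = 0.
- salt: Bystander: white salt pot, 48 mm across, 52 mm high, between the bowls; origin under its centre.
- mug: Bystander: aluminium mug, 76 mm across, 85 mm high, to the right of the tins; origin under its centre.
- jar: Bystander: glass jar, 68 mm across, 100 mm high, to the left of the tins; origin under its centre.
- saucer: Bystander: small blue dish, 80 mm across, 22 mm high, to the right of the tins; origin under its centre.
- jar_lid: Bystander: flat metal jar lid, 44 mm across, 12 mm high, lying between the left and middle tins; origin under its centre.
There are look-alikes about, which are no part of the job. Leave any purple or turquoise look-alike of the tin_mid alone. What is shaped like the bowl_left but pink is not meant.

How it is judged:
By the outcome, as a careful person would: the job done as asked, in the order asked, and still so for the second after the job is handed in, while the arm keeps its last pose, push and grip.
It also fails if it takes over 72 s, if anything falls off the work surface, if the arm or the gripper's body presses on something with over 40 N, if the wrist force passes 120 N, or if a joint passes its speed limit or range.

## Working session

There is one attempt and no reset: what is moved stays moved. The work goes in short steps, Python scripts to look and compute and a tool call to move; the robot and the scene stay as the last step left them, time stands still between calls to the robot, and variables do not carry over. Pictures are saved under pics/ and viewed, at most 10 in all, crops included, and the job is handed in when it is done.

Besides the shell and the picture viewer there is one more tool, called after "Call:" by a JSON object that holds its "name" and its "arguments", one argument or row to a line. arm_command: Moves the arm, as the interface text tells. Its arguments: {"type":"object","properties":{"moves":{"type":"array"},"fingers":{"type":"number"},"squeeze":{"type":"number"}},"required":["moves"]}

```bash
mkdir -p pics
python3 - <<'E'
from bench import r
import cv2
s=r.read_state()
for k in s: print(k,s[k])
for n in("top","side"):
    print(n,r.camera_info(n)); cv2.imwrite(f"pics/{n}0.png",r.camera(n)[:,:,::-1])
E
```

```text
time 0.0
joint_positions [ 1.09840967  0.3328461  -0.06470561  1.46096345  0.02159841  1.34992138
 -0.08850825]
joint_vel [ 0.00062366  0.00011258 -0.0018057   0.00121383 -0.00097601 -0.00042043
 -0.0008546 ]
joint_torque [ 9.83225182e-04 -6.23259401e+01  2.49694765e-02 -3.89905894e+01
 -6.15374465e-02  3.96257162e-02  1.20855843e-04]
ee_pos [ 0.27155407 -0.56247389  0.2217595 ]
eef_rot [ 9.74815623e-01  2.23011168e-01 -1.92908372e-04 -6.95104873e-04]
ft_force [-0.18025604  0.37658397 -0.39438294]
torque [-0.01614073 -0.00203496 -0.00100529]
grip_force 0.0
width 0.08729197594965167
top {'fx': 534.5529946350254, 'fy': 534.5529946350254, 'cx': 320.3901460395286, 'cy': 243.13549929108282, 'origin': array([ 3.75785963e-01, -3.32498908e-04,  1.13067356e+00]), 'attitude': array([ 0.04173791, -0.02666919, -0.69875353,  0.71364571])}
side {'fx': 490.49165024514684, 'fy': 490.49165024514684, 'cx': 320.73598595475187, 'cy': 241.98874988900403, 'origin': array([0.32690128, 1.15114038, 0.73608159]), 'attitude': array([-0.03420725,  0.50254728,  0.860707  , -0.07388878])}
```

View pics/top0.png

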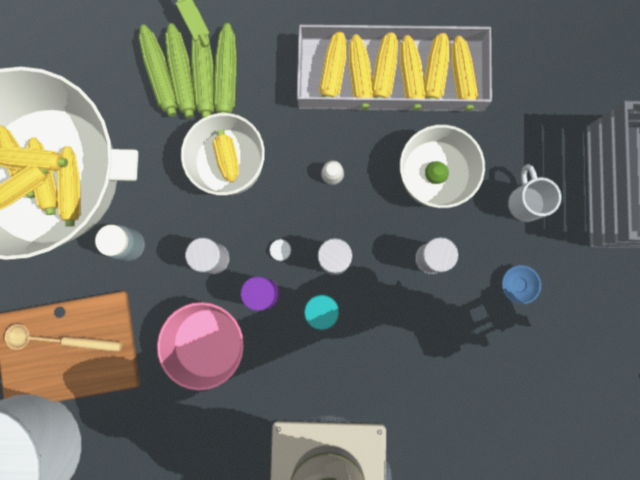

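View pics/side0.png

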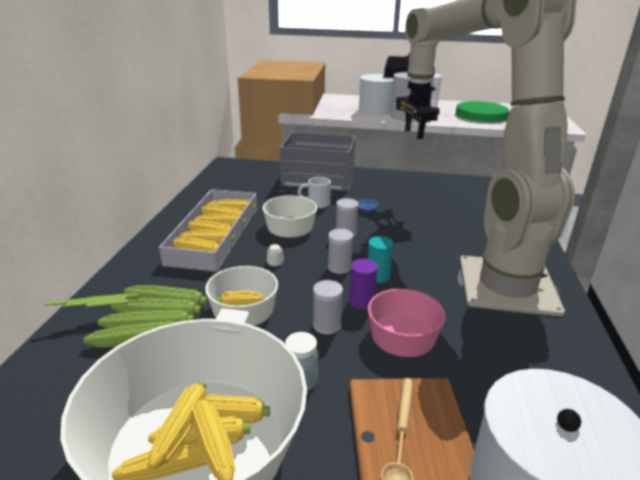

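Top view: tins' lids at about (203,255), (335,256) and (440,255). The corn is in the left bowl at (222,155), the lime in the right one. I'll enlarge for accuracy.

```bash
python3 - <<'E'
import cv2,numpy as np
im=cv2.imread("pics/top0.png")
def c(cx,cy,h,s): return cv2.resize(im[cy-h:cy+h,cx-h:cx+h],(s,s),interpolation=cv2.INTER_CUBIC)
a=np.vstack([np.hstack([c(205,256,30,300),c(337,256,30,300)]),np.hstack([c(440,256,30,300),c(223,154,50,300)])])
cv2.imwrite("pics/crop.png",a)
E
cat > h.py <<'E'
import numpy as np
from scipy.spatial.transform import Rotation as R
from bench import r
def px2w(n,u,v,z):
    i=r.camera_info(n); d=np.array([(u-i['cx'])/i['fx'],-(v-i['cy'])/i['fy'],-1])
    d=R.from_quat(i['attitude']).apply(d); o=i['origin']; return o+d*(z-o[2])/d[2]
def w2px(n,p):
    i=r.camera_info(n); q=R.from_quat(i['attitude']).inv().apply(np.array(p)-i['origin'])
    return i['cx']-i['fx']*q[0]/q[2], i['cy']+i['fy']*q[1]/q[2]
def go(p):  # shift in tool axes (cm) and turn (deg) to reach p with yaw 0
    s=r.read_state(); T=R.from_quat(s['eef_rot'])
    d=T.inv()*R.from_quat([1,0,0,0])
    print('t',round(s['time'],2),'pos',s['ee_pos'].round(4),'q',s['eef_rot'].round(3),'F',s['ft_force'].round(2),'w',round(s['width'],4),'g',s['grip_force'])
    print(' shift cm',(T.inv().apply(np.array(p)-s['ee_pos'])*100).round(2),'turn',np.degrees(d.as_rotvec()).round(1))
E
python3 - <<'E'
from h import *
for u,v in((203,255),(335,256),(440,255)): print(px2w("top",u,v,.105))
for u,v in((223,154),):print(px2w("top",u,v,.07))
E
```

```text
[0.44754838 0.24902492 0.105     ]
[ 0.45086203 -0.0059834   0.105     ]
[ 0.45692068 -0.20694474  0.105     ]
[0.65671454 0.22560881 0.07      ]
```

View pics/crop.png

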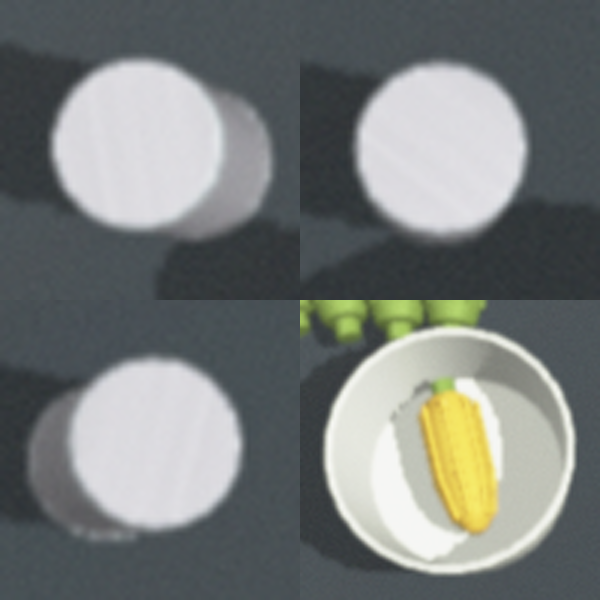

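Run:
```python
from h import *
import cv2
im=cv2.imread("pics/side0.png"); k=4; 
big=cv2.resize(im[190:350,200:370],None,fx=3.5,fy=3.5,interpolation=cv2.INTER_CUBIC)
def dot(p):
    u,v=w2px("side",p); cv2.circle(big,(int((u-200+.5)*3.5),int((v-190+.5)*3.5)),1,(0,0,255),-1)
t=np.linspace(0,6.28,40)
for (u,v) in((202.2,254.4),(334.8,255.2),(440.7,254.3)):
    p=px2w("top",u,v,.105);print(p.round(4))
    for a in t:
        for z in(0,.105): dot([p[0]+.032*np.cos(a),p[1]+.032*np.sin(a),z])
p=px2w("top",222.5,153.9,.07);print(p.round(4))
for a in t: dot([p[0]+.085*np.cos(a),p[1]+.085*np.sin(a),.07])
cv2.imwrite("pics/side1.png",big)
go([.4475,.2495,.2])
```

```text
[0.4487 0.2506 0.105 ]
[ 0.4524 -0.0056  0.105 ]
[ 0.4583 -0.2083  0.105 ]
[0.6569 0.2266 0.07  ]
t 0.1 pos [ 0.2716 -0.5625  0.2219] q [ 0.975  0.223 -0.    -0.001] F [0.29 0.49 0.02] w 0.0871 g 0.0
 shift cm [ 51.15 -65.48   2.26] turn [-0.1  0.  25.8]
```

View pics/side1.png

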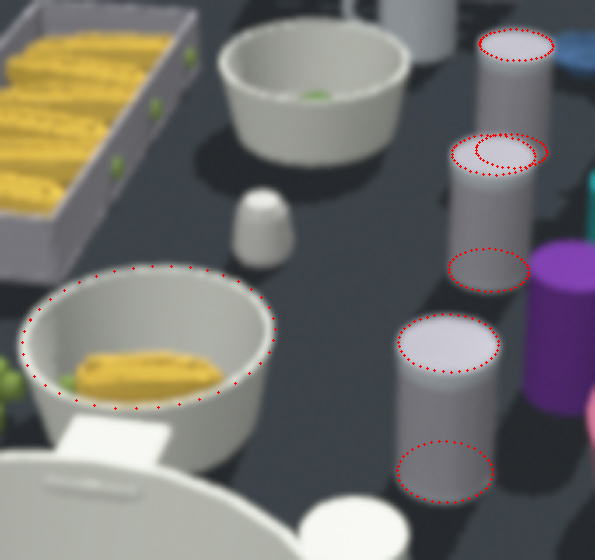

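The overlay agrees with the side view: tins, left bowl rim and corn all located well. Moving out to the left tin.

Call:
{"name": "arm_command", "arguments": {
  "moves": [0, 0, 0, 6.45, 0, 0, 0, 6.45, 0, 0, 0, 6.45, 0, 0, 0, 6.45, 2.2, -3.5, 0, 0, 2.2, -3.5, 0, 0, 2.2, -3.5, 0, 0, 2.2, -3.5, 0, 0, 2.2, -3.5, 0, 0, 2.2, -3.5, 0, 0, 2.2, -3.5, 0, 0, 2.2, -3.5, 0, 0],
  "fingers": 100,
  "squeeze": 30
}}

```text
time: 1.1
ee_pos: [0.4484, -0.281, 0.2225]
eef_rot: [1.0, -0.0, -0.0, 0.0]
ft_force: [0.8, -1.4, 0.1]
width: 0.0874
grip_force: 0.0
```

Call:
{"name": "arm_command", "arguments": {
  "moves": [0, -4, 0, 0, 0, -4, 0, 0, 0, -4, 0, 0, 0, -4, 0, 0, 0, -4, 0, 0, 0, -4, 0, 0, 0, -4, 0, 0, 0, -4, 0, 0, 0, -4, 0, 0, 0, -4, 0, 0, 0, -4, 0, 0, 0, -4, 0, 0]
}}

```text
time: 2.1
ee_pos: [0.4476, 0.1988, 0.2226]
eef_rot: [1.0, -0.0, 0.0, 0.0]
ft_force: [1.0, -0.2, 0.0]
width: 0.0875
grip_force: 0.0
```

```bash
python3 -c "
from h import *
go([.4487,.2506,.053])"
```

```text
t 2.1 pos [0.4476 0.1988 0.2226] q [ 1. -0.  0.  0.] F [ 1.03 -0.25  0.04] w 0.0875 g 0.0
 shift cm [ 0.1  -5.18 16.96] turn [ 0.  -0.  -0.1]
```

Call:
{"name": "arm_command", "arguments": {
  "moves": [0.1, -2.6, 0, 0, 0, -2.6, 0, 0, 0, 0, 0, 0, 0, 0, 0, 0, 0, 0, 3, 0, 0, 0, 3, 0, 0, 0, 3, 0, 0, 0, 3, 0, 0, 0, 2, 0, 0, 0, 2, 0, 0, 0, 1, 0, 0, 0, 0, 0]
}}

```text
time: 3.1
ee_pos: [0.4482, 0.2471, 0.0505]
eef_rot: [1.0, -0.001, -0.002, 0.001]
ft_force: [0.1, -0.9, 0.1]
width: 0.0871
grip_force: 0.0
```

Call:
{"name": "arm_command", "arguments": {
  "moves": [0, 0, 0, 0, 0, 0, 0, 0, 0, 0, 0, 0, 0, 0, 0, 0, 0, 0, 0, 0, 0, 0, 0, 0, 0, 0, 0, 0, 0, 0, 0, 0],
  "fingers": 0,
  "squeeze": 30
}}

```text
time: 3.77
ee_pos: [0.4499, 0.2497, 0.0536]
eef_rot: [1.0, -0.0, 0.001, -0.0]
ft_force: [-0.2, 0.0, 6.7]
width: 0.0643
grip_force: 30.0
```

Call:
{"name": "arm_command", "arguments": {
  "moves": [0, 0, -0.5, 0, 0, 0, -1, 0, 0, 0, -1, 0, 0, 0, -1, 0, 0, 0, -0.5, 0, 0, 0, 0, 0, 0, 0, 0, 0, 0, 0, 0, 0, 0, 0, 0, 0, 0, 0, 0, 0, 0, 0, 0, 0, 0, 0, 0, 0]
}}

```text
time: 4.77
ee_pos: [0.4491, 0.2491, 0.0923]
eef_rot: [1.0, -0.0, -0.0, 0.0]
ft_force: [0.2, -0.4, -3.0]
width: 0.0643
grip_force: 30.0
```

Call:
{"name": "arm_command", "arguments": {
  "moves": [0, 0, 0, 0, 0, 0, 0, 0, 0, 0, 0, 0, 0, 0, 0, 0, 0, 0, 0, 0, 0, 0, 0, 0]
}}

```text
time: 5.27
ee_pos: [0.4492, 0.249, 0.0925]
eef_rot: [1.0, -0.0, 0.0, 0.0]
ft_force: [0.3, -0.1, -3.4]
width: 0.0643
grip_force: 30.0
```

Left tin about 0.33 kg. Lowering.

Call:
{"name": "arm_command", "arguments": {
  "moves": [0, 0, 1, 0, 0, 0, 1, 0, 0, 0, 1, 0, 0, 0, 0.5, 0, 0, 0, 0.2, 0, 0, 0, 0.2, 0, 0, 0, 0, 0, 0, 0, 0, 0, 0, 0, 0, 0, 0, 0, 0, 0]
}}

```text
time: 6.1
ee_pos: [0.4493, 0.2493, 0.0537]
eef_rot: [1.0, -0.0, 0.0, -0.0]
ft_force: [0.0, 1.5, -0.9]
width: 0.0641
grip_force: 30.0
```

Call:
{"name": "arm_command", "arguments": {
  "moves": [0, 0, 0.1, 0, 0, 0, 0, 0, 0, 0, 0, 0]
}}

```text
time: 6.35
ee_pos: [0.4494, 0.2493, 0.0536]
eef_rot: [1.0, -0.0, 0.0, 0.0]
ft_force: [-3.8, -3.4, 11.7]
width: 0.0641
grip_force: 30.0
```

Call:
{"name": "arm_command", "arguments": {
  "moves": [0, 0, 0, 0, 0, 0, 0, 0, 0, 0, 0, 0, 0, 0, 0, 0, 0, 0, 0, 0, 0, 0, 0, 0],
  "fingers": 100
}}

```text
time: 6.85
ee_pos: [0.4492, 0.249, 0.0525]
eef_rot: [1.0, -0.0, -0.0, 0.0]
ft_force: [0.9, -0.8, 0.7]
width: 0.0865
grip_force: 0.0
```

```bash
python3 -c "
from h import *
go([.4524,-.0056,.053])"
```

```text
t 6.85 pos [0.4492 0.249  0.0525] q [ 1. -0. -0.  0.] F [ 0.9  -0.81  0.72] w 0.0865 g 0.0
 shift cm [ 0.34 25.46 -0.05] turn [ 0.  0. -0.]
```

Call:
{"name": "arm_command", "arguments": {
  "moves": [0, 0, -2, 0, 0, 0, -4, 0, 0, 0, -4, 0, 0, 0, -3, 0, 0, 0, 0, 0, 0.1, 3.5, 0, 0, 0.1, 4, 0, 0, 0.1, 4, 0, 0, 0, 4, 0, 0, 0, 4, 0, 0, 0, 4, 0, 0, 0, 2, 0, 0]
}}

```text
time: 7.85
ee_pos: [0.4515, -0.011, 0.1824]
eef_rot: [1.0, -0.003, -0.0, 0.001]
ft_force: [0.5, -0.7, -0.1]
width: 0.0869
grip_force: 0.0
```

Call:
{"name": "arm_command", "arguments": {
  "moves": [0, 0, 0, 0, 0, 0, 0, 0, 0, 0, 0, 0]
}}

```text
time: 8.1
ee_pos: [0.4521, -0.005, 0.1825]
eef_rot: [1.0, 0.0, 0.0, -0.0]
ft_force: [1.0, 0.4, 0.8]
width: 0.0869
grip_force: 0.0
```

```bash
python3 -c "
from h import *
import cv2
cv2.imwrite('pics/t2.png',r.camera('top')[130:430,60:500,::-1])
go([.4524,-.0056,.053])"
```

```text
t 8.15 pos [ 0.4521 -0.0046  0.1826] q [ 1.     0.001  0.    -0.   ] F [-0.73  0.16  0.25] w 0.0871 g 0.0
 shift cm [ 0.03  0.11 12.96] turn [-0.  -0.   0.1]
```

View pics/t2.png

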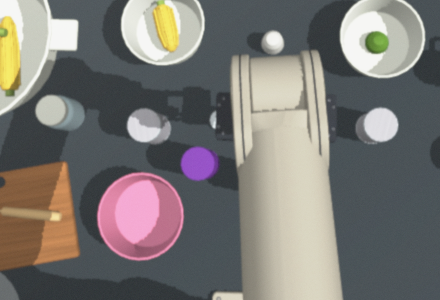

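The left tin is upright at about (203,255), where it was. Now the middle one.

Call:
{"name": "arm_command", "arguments": {
  "moves": [0, 0.1, 3, 0, 0, 0, 3, 0, 0, 0, 3, 0, 0, 0, 2, 0, 0, 0, 1.5, 0, 0, 0, 0.5, 0, 0, 0, 0, 0, 0, 0, 0, 0, 0, 0, 0, 0]
}}

```text
time: 8.9
ee_pos: [0.4529, -0.0065, 0.0537]
eef_rot: [1.0, 0.0, 0.001, 0.0]
ft_force: [1.2, 0.9, -1.0]
width: 0.0872
grip_force: 0.0
```

Call:
{"name": "arm_command", "arguments": {
  "moves": [0, 0, 0, 0, 0, 0, 0, 0, 0, 0, 0, 0, 0, 0, 0, 0, 0, 0, 0, 0, 0, 0, 0, 0, 0, 0, 0, 0, 0, 0, 0, 0],
  "fingers": 0
}}

```text
time: 9.57
ee_pos: [0.4525, -0.0063, 0.0529]
eef_rot: [1.0, 0.0, 0.0, -0.0]
ft_force: [-0.4, 4.6, 6.1]
width: 0.0646
grip_force: 30.0
```

Call:
{"name": "arm_command", "arguments": {
  "moves": [0, 0, -0.5, 0, 0, 0, -1, 0, 0, 0, -1, 0, 0, 0, -1, 0, 0, 0, -0.5, 0, 0, 0, 0, 0, 0, 0, 0, 0, 0, 0, 0, 0, 0, 0, 0, 0, 0, 0, 0, 0, 0, 0, 0, 0, 0, 0, 0, 0]
}}

```text
time: 10.57
ee_pos: [0.4519, -0.0069, 0.0923]
eef_rot: [1.0, -0.0, -0.0, -0.0]
ft_force: [-0.3, -0.3, -6.7]
width: 0.0645
grip_force: 30.0
```

Call:
{"name": "arm_command", "arguments": {
  "moves": [0, 0, 0, 0, 0, 0, 0, 0, 0, 0, 0, 0, 0, 0, 0, 0, 0, 0, 0, 0, 0, 0, 0, 0]
}}

```text
time: 11.07
ee_pos: [0.452, -0.0069, 0.0925]
eef_rot: [1.0, -0.0, 0.0, 0.0]
ft_force: [0.2, -0.3, -7.7]
width: 0.0646
grip_force: 30.0
```

Call:
{"name": "arm_command", "arguments": {
  "moves": [0, 0, 1, 0, 0, 0, 1, 0, 0, 0, 1, 0, 0, 0, 0.5, 0, 0, 0, 0.2, 0, 0, 0, 0.2, 0, 0, 0, 0, 0, 0, 0, 0, 0, 0, 0, 0, 0, 0, 0, 0, 0]
}}

```text
time: 11.9
ee_pos: [0.4523, -0.007, 0.0538]
eef_rot: [1.0, -0.0, 0.0, 0.0]
ft_force: [0.0, -0.1, -7.0]
width: 0.0644
grip_force: 30.0
```

Call:
{"name": "arm_command", "arguments": {
  "moves": [0, 0, 0.1, 0, 0, 0, 0, 0, 0, 0, 0, 0]
}}

```text
time: 12.15
ee_pos: [0.4524, -0.007, 0.053]
eef_rot: [1.0, -0.0, 0.0, 0.0]
ft_force: [-1.4, 0.5, 0.3]
width: 0.0646
grip_force: 30.0
```

Touched down. Release and go to the right tin.

Call:
{"name": "arm_command", "arguments": {
  "moves": [0, 0, 0, 0, 0, 0, 0, 0, 0, 0, 0, 0, 0, 0, 0, 0, 0, 0, 0, 0, 0, 0, 0, 0],
  "fingers": 100
}}

```text
time: 12.65
ee_pos: [0.4521, -0.0069, 0.0526]
eef_rot: [1.0, -0.0, 0.0, 0.0]
ft_force: [-1.0, -0.2, -1.0]
width: 0.0859
grip_force: 0.0
```

Call:
{"name": "arm_command", "arguments": {
  "moves": [0, 0, -2, 0, 0, 0, -4, 0, 0, 0, -4, 0, 0, 0, -3, 0, 0, 0, 0, 0, 0.1, 3.1, 0, 0, 0.1, 4, 0, 0, 0.1, 4, 0, 0, 0.1, 4, 0, 0, 0.1, 3, 0, 0, 0.1, 2, 0, 0, 0, 0, 0, 0]
}}

```text
time: 13.65
ee_pos: [0.457, -0.2128, 0.1821]
eef_rot: [1.0, -0.003, -0.0, 0.001]
ft_force: [0.4, -0.7, -0.5]
width: 0.0866
grip_force: 0.0
```

Call:
{"name": "arm_command", "arguments": {
  "moves": [0, 0, 0, 0, 0, 0, 0, 0, 0, 0, 0, 0]
}}

```text
time: 13.9
ee_pos: [0.4582, -0.2066, 0.1826]
eef_rot: [1.0, 0.001, 0.0, -0.0]
ft_force: [0.1, 0.4, 0.3]
width: 0.0872
grip_force: 0.0
```

```bash
python3 -c "
from h import *
import cv2
cv2.imwrite('pics/t3.png',r.camera('top')[130:430,60:600,::-1])
go([.4583,-.2083,.053])"
```

```text
t 13.95 pos [ 0.4582 -0.2067  0.1826] q [1.    0.001 0.    0.   ] F [ 0.44  0.51 -0.46] w 0.0872 g 0.0
 shift cm [1.000e-02 1.600e-01 1.296e+01] turn [ 0.  -0.   0.1]
```

View pics/t3.png

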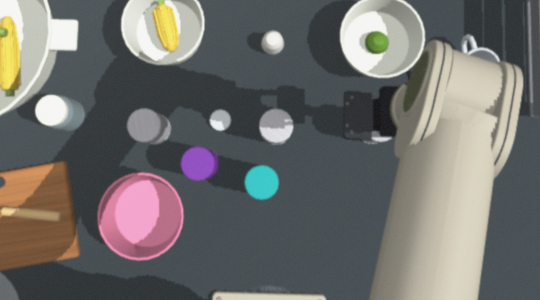

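Left tin at (203,255) and middle tin at (336,256) in the full picture: both standing in place. Now the right tin.

Call:
{"name": "arm_command", "arguments": {
  "moves": [0, 0.1, 3, 0, 0, 0, 3, 0, 0, 0, 3, 0, 0, 0, 2, 0, 0, 0, 1.5, 0, 0, 0, 0.5, 0, 0, 0, 0, 0, 0, 0, 0, 0, 0, 0, 0, 0]
}}

```text
time: 14.7
ee_pos: [0.4588, -0.2091, 0.0539]
eef_rot: [1.0, -0.0, 0.001, 0.0]
ft_force: [0.1, 0.4, 0.2]
width: 0.0871
grip_force: 0.0
```

Call:
{"name": "arm_command", "arguments": {
  "moves": [0, 0, 0, 0, 0, 0, 0, 0, 0, 0, 0, 0, 0, 0, 0, 0, 0, 0, 0, 0, 0, 0, 0, 0, 0, 0, 0, 0, 0, 0, 0, 0],
  "fingers": 0
}}

```text
time: 15.37
ee_pos: [0.4581, -0.2088, 0.0528]
eef_rot: [1.0, -0.0, 0.0, -0.0]
ft_force: [-0.7, 1.8, 5.4]
width: 0.0641
grip_force: 30.0
```

Call:
{"name": "arm_command", "arguments": {
  "moves": [0, 0, -0.5, 0, 0, 0, -1, 0, 0, 0, -1, 0, 0, 0, -1, 0, 0, 0, -0.5, 0, 0, 0, 0, 0, 0, 0, 0, 0, 0, 0, 0, 0, 0, 0, 0, 0, 0, 0, 0, 0, 0, 0, 0, 0, 0, 0, 0, 0]
}}

```text
time: 16.37
ee_pos: [0.4578, -0.2089, 0.0923]
eef_rot: [1.0, -0.0, -0.0, -0.0]
ft_force: [-0.2, 0.3, -3.9]
width: 0.0642
grip_force: 30.0
```

Call:
{"name": "arm_command", "arguments": {
  "moves": [0, 0, 0, 0, 0, 0, 0, 0, 0, 0, 0, 0, 0, 0, 0, 0, 0, 0, 0, 0, 0, 0, 0, 0]
}}

```text
time: 16.87
ee_pos: [0.4579, -0.2089, 0.0926]
eef_rot: [1.0, -0.0, 0.0, 0.0]
ft_force: [0.1, -0.6, -3.8]
width: 0.0647
grip_force: 30.0
```

Right about 0.39 kg, so the middle tin (about 0.75 kg) is the heaviest. Putting the right one back.

Call:
{"name": "arm_command", "arguments": {
  "moves": [0, 0, 1, 0, 0, 0, 1, 0, 0, 0, 1, 0, 0, 0, 0.5, 0, 0, 0, 0.2, 0, 0, 0, 0.2, 0, 0, 0, 0, 0, 0, 0, 0, 0, 0, 0, 0, 0, 0, 0, 0, 0]
}}

```text
time: 17.7
ee_pos: [0.4582, -0.2091, 0.0539]
eef_rot: [1.0, -0.0, 0.0, 0.0]
ft_force: [0.3, 0.3, -3.3]
width: 0.0646
grip_force: 30.0
```

Call:
{"name": "arm_command", "arguments": {
  "moves": [0, 0, 0.1, 0, 0, 0, 0, 0, 0, 0, 0, 0]
}}

```text
time: 17.95
ee_pos: [0.4583, -0.2091, 0.0529]
eef_rot: [1.0, -0.0, 0.0, 0.0]
ft_force: [-0.3, -0.2, -0.9]
width: 0.064
grip_force: 30.0
```

Call:
{"name": "arm_command", "arguments": {
  "moves": [0, 0, 0, 0, 0, 0, 0, 0, 0, 0, 0, 0, 0, 0, 0, 0, 0, 0, 0, 0, 0, 0, 0, 0],
  "fingers": 100
}}

```text
time: 18.45
ee_pos: [0.458, -0.209, 0.0526]
eef_rot: [1.0, -0.0, 0.0, 0.0]
ft_force: [0.4, 0.4, 0.2]
width: 0.0861
grip_force: 0.0
```

Call:
{"name": "arm_command", "arguments": {
  "moves": [0, 0, -2, 0, 0, 0, -4, 0, 0, 0, -4, 0, 0, 0, -3, 0, 0, 0, 0, 0, -0.1, -3.1, 0, 0, -0.1, -4, 0, 0, -0.1, -4, 0, 0, -0.1, -4, 0, 0, -0.1, -3, 0, 0, -0.1, -2, 0, 0, 0, 0, 0, 0]
}}

```text
time: 19.45
ee_pos: [0.4518, -0.0033, 0.1828]
eef_rot: [1.0, 0.003, 0.0, -0.0]
ft_force: [-0.7, 0.9, 0.3]
width: 0.087
grip_force: 0.0
```

Call:
{"name": "arm_command", "arguments": {
  "moves": [0, 0, 0, 0, 0, 0, 0, 0, 0, 0, 0, 0]
}}

```text
time: 19.7
ee_pos: [0.452, -0.0092, 0.1824]
eef_rot: [1.0, -0.001, -0.0, 0.0]
ft_force: [0.3, 0.3, 0.2]
width: 0.0873
grip_force: 0.0
```

```bash
python3 -c "
from h import *
import cv2
cv2.imwrite('pics/t4.png',r.camera('top')[130:430,60:600,::-1])
go([.4524,-.0062,.053])"
```

```text
t 19.75 pos [ 0.452  -0.0091  0.1824] q [ 1.    -0.001 -0.     0.   ] F [ 0.25  1.2  -0.09] w 0.0873 g 0.0
 shift cm [ 0.04 -0.29 12.94] turn [ 0.   0.  -0.1]
```

View pics/t4.png

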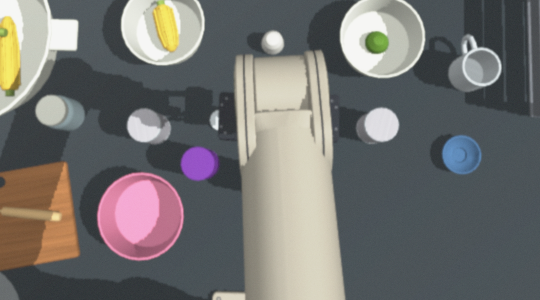

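The right tin is upright at (441,255), its old place. Taking the middle tin.

Call:
{"name": "arm_command", "arguments": {
  "moves": [0, -0.2, 3, 0, 0, 0, 3, 0, 0, 0, 3, 0, 0, 0, 2, 0, 0, 0, 1.5, 0, 0, 0, 0.5, 0, 0, 0, 0, 0, 0, 0, 0, 0, 0, 0, 0, 0]
}}

```text
time: 20.5
ee_pos: [0.4529, -0.0062, 0.0536]
eef_rot: [1.0, -0.0, 0.001, 0.0]
ft_force: [0.4, -0.6, 0.6]
width: 0.087
grip_force: 0.0
```

Call:
{"name": "arm_command", "arguments": {
  "moves": [0, 0, 0, 0, 0, 0, 0, 0, 0, 0, 0, 0, 0, 0, 0, 0, 0, 0, 0, 0, 0, 0, 0, 0, 0, 0, 0, 0, 0, 0, 0, 0],
  "fingers": 0,
  "squeeze": 40
}}

```text
time: 21.17
ee_pos: [0.4523, -0.0063, 0.0528]
eef_rot: [1.0, -0.0, 0.0, 0.0]
ft_force: [-0.6, -3.7, 5.7]
width: 0.0643
grip_force: 40.0
```

Call:
{"name": "arm_command", "arguments": {
  "moves": [0, 0, -0.5, 0, 0, 0, -1, 0, 0, 0, -1.5, 0, 0, 0, -2, 0, 0, 0, -2, 0, 0, 0, -2, 0, 0, 0, -2, 0, 0, 0, -2, 0, 0, 0, -1.5, 0, 0, 0, -1, 0, 0, 0, -0.5, 0, 0, 0, 0, 0]
}}

```text
time: 22.17
ee_pos: [0.4521, -0.0058, 0.2131]
eef_rot: [1.0, -0.0, 0.0, 0.0]
ft_force: [0.6, 0.1, -6.2]
width: 0.0643
grip_force: 40.0
```

```bash
python3 -c "
from h import *
go([.6569,.2266,.213])"
```

```text
t 22.17 pos [ 0.4521 -0.0058  0.2131] q [ 1. -0.  0.  0.] F [ 0.56  0.09 -6.22] w 0.0643 g 39.997089088428766
 shift cm [ 2.047e+01 -2.324e+01  2.000e-02] turn [ 0. -0. -0.]
```

Call:
{"name": "arm_command", "arguments": {
  "moves": [0.6, -0.7, 0, 0, 1.2, -1.4, 0, 0, 1.8, -2, 0, 0, 2.2, -2.5, 0, 0, 2.2, -2.5, 0, 0, 2.2, -2.5, 0, 0, 2.2, -2.5, 0, 0, 2.2, -2.5, 0, 0, 2.2, -2.5, 0, 0, 1.8, -2, 0, 0, 1.2, -1.4, 0, 0, 0.6, -0.7, 0, 0]
}}

```text
time: 23.17
ee_pos: [0.6563, 0.2295, 0.2094]
eef_rot: [1.0, 0.001, -0.002, -0.001]
ft_force: [-0.2, -0.2, -8.3]
width: 0.064
grip_force: 40.0
```

Call:
{"name": "arm_command", "arguments": {
  "moves": [0, 0, 0, 0, 0, 0, 0, 0, 0, 0, 0, 0, 0, 0, 0, 0, 0, 0, 0, 0, 0, 0, 0, 0]
}}

```text
time: 23.67
ee_pos: [0.6561, 0.2253, 0.2128]
eef_rot: [1.0, -0.001, 0.0, 0.0]
ft_force: [-0.5, 0.0, -7.1]
width: 0.0642
grip_force: 40.0
```

Run:
```python
from h import *
import cv2
go([.6569,.2266,.213])
im=r.camera('side')[:,:,::-1].copy()
big=cv2.resize(im[150:350,150:400],None,fx=2.8,fy=2.8)
s=r.read_state();p=s['ee_pos']
for a in np.linspace(0,6.28,40):
    for x,y,z,R_ in((p[0],p[1],.16,.032),(.6569,.2266,.07,.085)):
        u,v=w2px('side',[x+R_*np.cos(a),y+R_*np.sin(a),z]);cv2.circle(big,(int((u-150)*2.8),int((v-150)*2.8)),1,(0,0,255),-1)
cv2.imwrite('pics/s5.png',big)
```

```text
t 23.67 pos [0.6561 0.2253 0.2128] q [ 1.    -0.001  0.     0.   ] F [-0.5   0.03 -7.07] w 0.0642 g 39.99709857307607
 shift cm [ 0.08 -0.13 -0.02] turn [ 0.  -0.  -0.1]
```

View pics/s5.png

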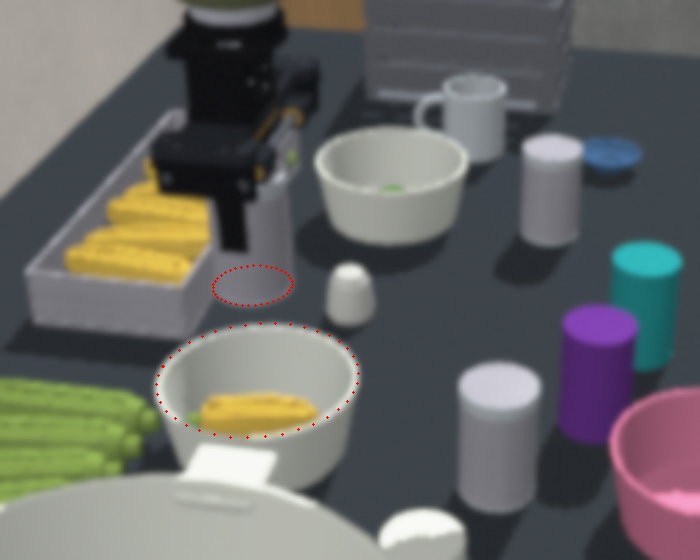

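The tin hangs upright over the corn bowl: its underside matches the ring drawn at z = 0.16 (centre about (252,285) in the crop), and the other two tins are standing. Let it settle, then hand in.

Call:
{"name": "arm_command", "arguments": {
  "moves": [0, 0, 0, 0, 0, 0, 0, 0, 0, 0, 0, 0, 0, 0, 0, 0, 0, 0, 0, 0, 0, 0, 0, 0, 0, 0, 0, 0, 0, 0, 0, 0, 0, 0, 0, 0, 0, 0, 0, 0, 0, 0, 0, 0, 0, 0, 0, 0]
}}

```text
time: 24.72
ee_pos: [0.6562, 0.226, 0.2125]
eef_rot: [1.0, -0.0, 0.0, 0.0]
ft_force: [0.1, 0.3, -7.0]
width: 0.0643
grip_force: 40.0
```

```bash
python3 -c "
from bench import r
print(r.read_state()['ee_pos'], r.close_job())"
```

```text
the job is handed in; nothing more can be done
[0.65615933 0.2259595  0.21253899] None
```

I lifted all three tins in order; the middle one is heaviest (about 0.75 kg, against 0.33 left and 0.39 right), and I handed in at 24.7 s holding it upright and still over the corn bowl, underside about 9 cm above the rim, with the other two back in place.

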